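Swing the lamp clear and open the coffee canister

ROBOT

A 6-joint arm with a two-finger parallel gripper is mounted at the origin on the work surface. World frame = base frame: x ahead of the robot, y to its left, z up, the work surface at z = 0. Lengths are in mm, angles in rad, forces in N, time in s.
With the tool pointing down it reaches from about 300 to 775 mm from the base axis. Payload 14.6 kg.
Tool frame: the origin (TCP) lies on the centre line of the jaws, within the pads' length; the fingertips stand 19 mm ahead of it and the grasp point (between the pads) is the TCP (bot.tip_reach is the distance from the TCP to the fingertips, in mm); z points along the fingers, y is the line along which they close (so a half turn about z gives the same grasp; the last joint's range is limited). The gripper opens to 85 mm and grips with 20 to 120 N. Pads are 22 mm wide; open, the fingers measure 114 mm over their backs; the gripper's body (76 mm by 85 mm) begins 54 mm behind the grasp point. The pads swing forward as they close: fully open they stand 13 mm farther back than shut.
Start: joints at [-0.067, 0.3, 1.521, -0, 1.321, -0.067], TCP at [549.991, -0.002, 250.281] pointing down, gripper open.
Joint ranges: [-3.03, 3.03], [-0.79, 2.21], [0.23, 2.52], [-1.04, 4.18], [0, 3.07], [-2.55, 2.55]. Speed limits (rad/s): [2.22, 2.22, 2.57, 3.14, 3.14, 3.14].

INTERFACE

Orientations are given as a unit quaternion [w, x, y, z].
In Python, from rig import bot gives the robot as it stands. Calls block until the motion is done:
- bot.move_to(position, orientation): joint-space move of the TCP to a pose.
- bot.servo_line(position, attitude=None, speed=150, until_force=None): straight line of the TCP; attitude=None keeps the orientation; speed is the mean speed in mm/s. With until_force (N) it stops when the force on the tool has changed by that much, and returns True; else False.
- bot.move_joints(angles): joint-space move.
- bot.move_gripper(opening, grip_force=None): finger opening in mm; grip_force is the grip in N (None keeps the last); returns when the fingers have stopped.
- bot.dwell(seconds).
- bot.ik(position, orientation): joint angles nearest the present ones, or None.
- bot.read_state(): the state.
- bot.read_camera(name): name is "scene" or "side" or "wrist"; returns a dict with "image" (384x512x3 uint8, blue, green, red), "depth" (384x512 float32, mm along the optical axis (not along the pixel's ray), 0 where there is no reading), "fovy" (degrees; the focal length in pixels is half the picture's height over the tangent of half this angle, whatever the lens; pixels are square), "cx", "cy" (the principal point, pixels), "eye" and "attitude" of the camera in the world; the wrist camera has in their place "mount" (4x4, takes a point from camera to tool coordinates, whose origin is the TCP and whose axes are the flange's). Camera axes: x right, y down, z forward; pixel columns grow to the right and rows downward; lengths in mm; the calibration is good to about 2 mm. A picture is of the moment at which its call begins: read the wrist's pose just before it.
A pose or a line that the arm cannot do raises bot.MotionError and nothing moves.
- bot.finish_job(): hands the job in; it is judged then, once.
The state is a dict: "clock": time; "joint_positions": joint angles; "qvel": joint speeds; "effort": joint torques, N m; "ee_pos": TCP position; "tool_rot": TCP orientation; "ft_force": force on the tool from outside, world axes, zero at the start; "moment": the same for the moment, N m; "grip_width": finger opening in mm; "grip_force": force on a finger pad.
Only numpy, scipy, OpenCV 4.12 (cv2) and the standard library are available. Lean on these libraries where they do the work, as an engineer would, in place of code of your own. Each camera call takes 0.05 s, during which the arm holds its last target. There are 200 camera calls.

TASK

The stiff-armed work lamp is parked low over the blue coffee canister, so its lid cannot be opened. First swing the lamp by its knob until its head hangs centred over the round cork trivet and stays there, then swing the steel hasp right down off the catch of the canister's lid, and last lift the lid until it stands upright and stays open. Leave everything else where it is.

Things in the scene. Friction and masses are not known exactly. Their poses are not given: they have to be found in the camera images.
- lamp: work lamp's fixed steel foot (120 mm across, 18 mm high) with a post to z = 0.227; origin on the counter under the post. Two level bars, each 250 mm long between axes, 20 mm wide, tops at z = 0.213 and 0.226, carry the head (110 mm disc, underside z = 0.172)
- lamp_arm (a joint): lamp's shoulder, vertical axis through the post; at 0 the first bar points 0.26 rad clockwise (from above) of the direction -x, grows anticlockwise; range -2.4 to 1.5 rad; stiff, stays where left
- lamp_forearm (a joint): lamp's elbow, vertical axis; at 0 the second bar points 1.8 rad anticlockwise (from above) of the direction of the first, grows anticlockwise; range -1.7 to 1.05 rad; stiff, stays where left
- lamp_knob (a point): middle of the free part of the upright black round knob on top of the lamp head, on the head's axis; the knob turns freely on its own axis, is 26 mm across and reaches from just over the bar (z = 0.229) to z = 0.290, this point at z = 0.265. The head can be dragged by it in any level direction; it takes about 2 to 4 N
- trivet: round cork trivet, flat, 130 mm across, 10 mm thick; origin at the centre of its underside; it lies fast on the counter
- canister: blue plastic canister, fast on the counter, 130 (x) by 120 (y) by 95 mm high, walls 4 mm; origin at the centre of its underside; the hasp is on its -x face, the lid's hinge along its +x rim
- hasp (a joint): hasp angle: 0 = upright, over the lid's catch; grows as it swings towards the canister's -x and down; 1.57 = level; range to 2.2 rad; stays where left
- hasp_hinge (a point): on the hasp's hinge axis (along the canister's y), 60 mm up, 8 mm in front of the -x face
- hasp_tab (a point): grip point of the hasp's solid upper plate, 75 mm from its hinge; the plate is 34 mm wide (canister's y), 7 mm thick, reaches from 52 to 92 mm from the hinge and stands above the lid when shut
- lid (a joint): lid angle: 0 = shut, 1.57 = upright, range to 1.9 rad; stiff hinge, stays where left
- lid_hinge (a point): on the lid's hinge axis (along the canister's y) at the +x rim, 95 mm up
- lid_grip (a point): grip point in the upright fin near the lid's front edge, 117 mm from the hinge and 36 mm above the lid's underside; the fin is 22 mm wide (canister's y), 14 mm thick (x), and rises 38 mm from the 10 mm thick lid to 48 mm above the lid's underside; the 130 mm lid carries a small steel catch on its front edge
- saucer: white ceramic saucer, 130 mm across, 20 mm high; bystander; origin at the centre of its underside
- mug: white mug, 76 mm across, 85 mm high; bystander; origin at the centre of its underside
- jar: glass jar with steel cap, 60 mm across, 90 mm high; bystander; origin at the centre of its underside
- mill: dark wooden pepper mill, 54 mm across, 156 mm high; bystander; origin at the centre of its underside
- spatula: spatula lying flat; bystander
- tin: steel tin, 74 mm across, 110 mm high; bystander; origin at the centre of its underside
- oil: green glass oil bottle, 64 mm across, 180 mm high; bystander; origin at the centre of its underside
There are look-alikes about, which are no part of the job. What is meant by the trivet is not green, pink or yellow, and is the larger of those in its own colour.

How it is judged:
By the outcome, as a careful person would: the job done as asked, in the order asked, and still so for the second after the job is handed in, with the robot touching nothing.
It also fails if it takes over 69 s, if anything falls off the work surface, if the arm or the gripper's body presses on something with over 40 N, if the wrist force passes 120 N, or if a joint passes its speed limit or range.

## Working session

There is one attempt and no reset: what is moved stays moved. The work goes in short steps, each a Python script; the robot and the scene stay as the last script left them, time stands still between calls to the robot, and variables do not carry over. Pictures are saved under pics/ and viewed, at most 10 in all, crops included, and the job is handed in when it is done.

```bash
ls; mkdir -p pics; cat > h.py <<'E'
import numpy as np, cv2
from scipy.spatial.transform import Rotation as R
from rig import bot
def rot(q): return R.from_quat([q[1],q[2],q[3],q[0]]).as_matrix()
def snap(n):
    s=bot.read_state(); c=bot.read_camera(n)
    f=c["image"].shape[0]/2/np.tan(np.radians(c["fovy"])/2)
    if "mount" in c:
        T=np.eye(4);T[:3,:3]=rot(s["tool_rot"]);T[:3,3]=s["ee_pos"];T=T@np.array(c["mount"]);A,e=T[:3,:3],T[:3,3]
    else:
        a=np.array(c["attitude"]);A=rot(a) if a.size==4 else a;e=np.array(c["eye"])
    c.update(f=f,A=A,e=e); return c
def pts(c):
    v,u=np.mgrid[:384,:512]; d=c["depth"]
    p=np.stack([(u-c["cx"])/c["f"]*d,(v-c["cy"])/c["f"]*d,d],-1)
    P=p@c["A"].T+c["e"]; P[d==0]=np.nan; return P
def ray(c,u,v,z):
    d=c["A"]@np.array([(u-c["cx"])/c["f"],(v-c["cy"])/c["f"],1]); return c["e"]+d*(z-c["e"][2])/d[2]
def proj(c,p):
    q=c["A"].T@(np.array(p)-c["e"]); return q[:2]/q[2]*c["f"]+[c["cx"],c["cy"]]
def down(yaw=0): # tool down; yaw = angle of tool x axis
    q=(R.from_euler('z',yaw)*R.from_euler('x',np.pi)).as_quat(); return [q[3],q[0],q[1],q[2]]
E
python3 - <<'E'
from h import *
import pickle
s=bot.read_state();print(s)
D={}
for n in ["scene","side","wrist"]:
    c=snap(n);D[n]=c;print(n,c["e"],c["A"][:,2],c["f"],c["cx"],c["cy"])
pickle.dump(D,open("d0.pkl","wb"))
a=np.vstack([cv2.resize(D["scene"]["image"],(800,600))]);cv2.imwrite("pics/scene0.png",a)
cv2.imwrite("pics/side0.png",np.hstack([D["side"]["image"]]))
E
```

```text
pics
{'clock': 0.0, 'joint_positions': array([-6.65914027e-02,  3.00466019e-01,  1.52160009e+00, -2.94246923e-05,
        1.32070234e+00, -6.65958925e-02]), 'qvel': array([-1.89892949e-03, -9.93037416e-06,  6.61043250e-04, -1.87508073e-03,
       -1.32135672e-03, -1.26952496e-04]), 'effort': array([ 2.33377898e-03, -5.43485534e+01, -3.61782753e+01,  2.82532977e-05,
        4.14875918e-03, -3.55991256e-05]), 'ee_pos': array([5.49780456e+02, 9.98476306e-03, 2.49716050e+02]), 'tool_rot': array([-4.33061887e-04,  7.07102491e-01,  7.07110827e-01, -3.97847499e-04]), 'ft_force': array([ 0.23580642, -0.20860279,  0.19640271]), 'moment': array([ 0.02892048,  0.01076217, -0.0116157 ]), 'grip_force': 0.0, 'grip_width': 85.52162560430207}
scene [1392.5378664   232.00954724 1013.52260767] [-0.69994629 -0.15595824 -0.69695927] 408.6723036120229 255.44003894998352 197.03148146132472
side [215.04433294 864.22206723 761.48844992] [ 0.31624374 -0.77155826 -0.55198528] 361.3784336873271 255.22344578170524 197.21715540694694
wrist [549.35484188  66.2237937  373.97459089] [-7.35716195e-04 -2.62302466e-01 -9.64985427e-01] 294.24438548703694 254.36365520349423 192.11670828035585
```

View pics/scene0.png

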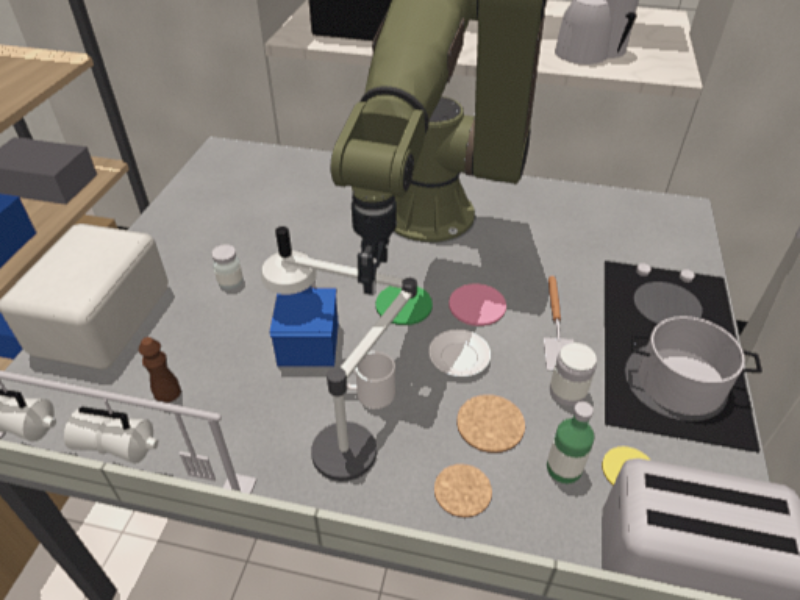

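View pics/side0.png

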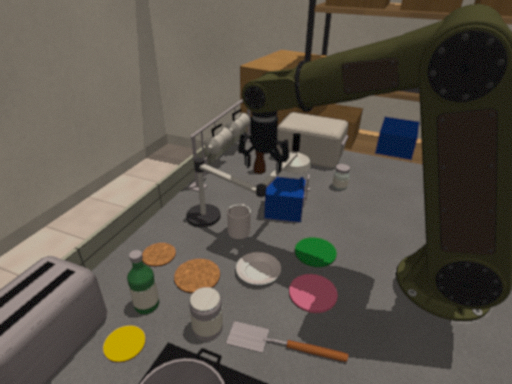

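The scene view (800x600) shows two corks, at (491,422) and (463,490). It also shows the canister at (305,327), the knob at (284,240), the elbow at (408,288), the post at (338,380), and green, pink and yellow discs. The cork at (491,422) looks larger, so I'll measure both.

```bash
python3 - <<'E'
from h import *
import pickle
D=pickle.load(open("d0.pkl","rb"))
for n in ["scene","side"]:
    c=D[n];P=pts(c);hsv=cv2.cvtColor(c["image"],cv2.COLOR_BGR2HSV)
    on=(P[...,0]>200)&(P[...,0]<1100)&(abs(P[...,1])<700)
    m=(cv2.inRange(hsv,(5,70,90),(20,190,255))>0)&on&(P[...,2]<25)&(P[...,2]>2)
    k,L,st,ce=cv2.connectedComponentsWithStats(m.astype(np.uint8))
    for i in range(1,k):
        if st[i,4]>150:
            cnt=cv2.findContours((L==i).astype(np.uint8),0,1)[0][0][:,0]
            Q=np.array([ray(c,u,v,10)[:2] for u,v in cnt]);(x,y),r=cv2.minEnclosingCircle(Q.astype(np.float32))
            print(n,"cork",ce[i],st[i,4],(x,y),2*r)
    m=(cv2.inRange(hsv,(105,120,40),(130,255,255))>0)&on&(P[...,2]<170)&(P[...,2]>2)
    k,L,st,ce=cv2.connectedComponentsWithStats(m.astype(np.uint8));i=1+np.argmax(st[1:,4]);m=L==i
    t=m&(abs(P[...,2]-105)<4);q=P[t]
    print(n,"blue",st[i],"z hist",np.histogram(P[m][:,2],bins=range(0,170,10)),"top",cv2.minAreaRect(q[:,:2].astype(np.float32)))
    for lab,lo,hi in [("knob",232,292),("bars",205,232),("post",30,200)]:
        mm=on&(P[...,2]>lo)&(P[...,2]<hi)
        if lab=="knob":
            mm&=hsv[...,2]<90
        if lab=="post":continue
        k,L,st,ce=cv2.connectedComponentsWithStats(mm.astype(np.uint8))
        for i in range(1,k):
            if st[i,4]>25: print(n,lab,ce[i].round(),st[i,4],np.median(P[L==i],0).round(),P[L==i].min(0).round(),P[L==i].max(0).round())
a=[cv2.resize(D["scene"]["image"][140:340,130:400],None,fx=2.9,fy=2.9,interpolation=2)]
cv2.imwrite("pics/crop0.png",a[0])
E
```

```text
scene cork [313.72164119 270.91391794] 1243 (650.4765625, 245.35336303710938) 131.80010986328125
scene cork [295.92523364 313.70093458] 963 (803.3591918945312, 215.39141845703125) 101.96498107910156
scene blue [ 173  184   43   50 1872] z hist (array([  34,   77,   85,   90,   86,   91,   87,   88,   71,   94, 1058,
         10,    1,    0,    0,    0]), array([  0,  10,  20,  30,  40,  50,  60,  70,  80,  90, 100, 110, 120,
       130, 140, 150, 160])) top ((531.4230346679688, -159.30010986328125), (135.9708709716797, 122.82022094726562), 12.830772399902344)
scene knob [181. 154.] 152 [ 519. -186.  270.] [ 499. -202.  234.] [ 525. -176.  291.]
scene knob [246. 163.] 32 [508.   6. 262.] [505.  -0. 247.] [511.  10. 291.]
scene knob [236. 185.] 37 [607.   3. 264.] [598.  -6. 253.] [624.   8. 292.]
scene bars [196. 171.] 482 [ 523. -159.  219.] [ 475. -226.  205.] [549. -43. 232.]
scene bars [239. 211.] 830 [647.  21. 213.] [515. -24. 205.] [791.  73. 231.]
scene bars [ 73. 255.] 765 [ 894. -328.  226.] [ 884. -531.  205.] [ 901. -155.  230.]
side cork [158.57212318 254.20097245] 617 (7
[... 309 characters left out ...]
0,  80,  86,  86,  84,  87,  96,  83,  93,  77, 626,  12,  11,
         9,   9,   0]), array([  0,  10,  20,  30,  40,  50,  60,  70,  80,  90, 100, 110, 120,
       130, 140, 150, 160])) top ((520.9271850585938, -157.49996948242188), (125.10506439208984, 123.26651763916016), 13.460258483886719)
side knob [296. 142.] 143 [ 503. -181.  265.] [ 492. -201.  234.] [ 518. -174.  292.]
side knob [247. 160.] 84 [592.   8. 269.] [588.  -8. 245.] [611.  14. 292.]
side knob [278. 167.] 74 [497.   8. 270.] [488.  -4. 245.] [507.  13. 292.]
side bars [214. 121.] 218 [ 883. -316.  225.] [ 875. -593.  205.] [ 892. -155.  231.]
side bars [251. 173.] 864 [544.  12. 214.] [ 464. -216.  205.] [782.  75. 231.]
```

View pics/crop0.png

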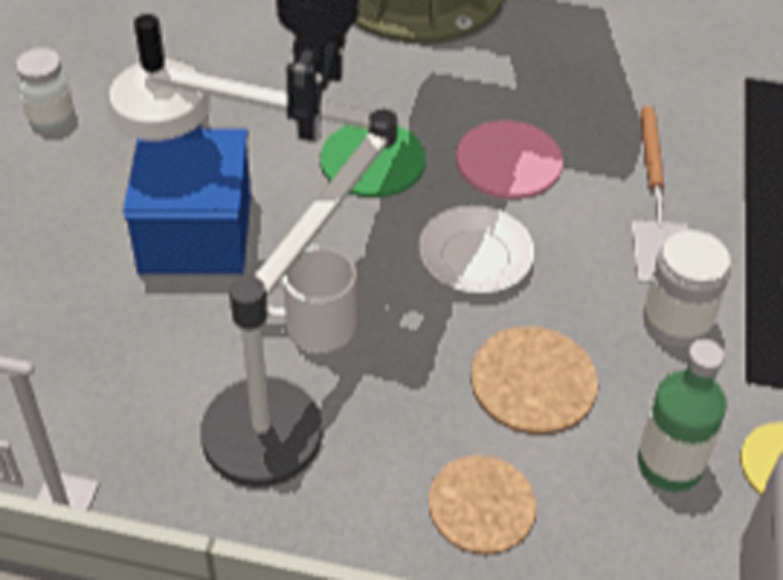

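There are two corks. The one at crop (535,380) measures 131 mm and lies at about (647,246). The one at crop (483,503) measures 102 mm. The trivet is the larger one, and the crop confirms it. Next: lamp geometry and the oil bottle, then a wrist look at the knob.

```bash
python3 - <<'E'
from h import *
import pickle
D=pickle.load(open("d0.pkl","rb"));c=D["scene"];k=1/2.9
f=lambda u,v,z:ray(c,130+u*k,140+v*k,z).round()
print("knobtop",f(147,22,290),"post",f(248,288,227),"elbow",f(383,120,235),"oil cap",f(706,355,180),"oil",f(675,478,0))
p=f(147,22,290)
bot.move_to([p[0]-5,-190,340],down(np.pi/2))
c=snap("wrist");pickle.dump(c,open("w1.pkl","wb"));print(bot.read_state()["clock"])
P=pts(c);m=(P[...,2]>280)&(P[...,2]<296)&(abs(P[...,1]+190)<45)&(abs(P[...,0]-510)<60)
k,L,st,ce=cv2.connectedComponentsWithStats(m.astype(np.uint8))
for i in range(1,k):
    if st[i,4]>20: print(ce[i],st[i],np.median(P[L==i],0),ray(c,*ce[i],290))
cv2.imwrite("pics/w1.png",c["image"])
E
```

```text
knobtop [ 514. -186.  290.] post [773.  -8. 227.] elbow [544.  62. 235.] oil cap [719. 387. 180.] oil [730. 394.   0.]
1.0667
[254.35298622 220.29785605] [ 235  199   40   43 1306] [ 508.38071295 -188.28121092  290.3610699 ] [ 508.5966947  -188.33920472  290.        ]
```

View pics/w1.png

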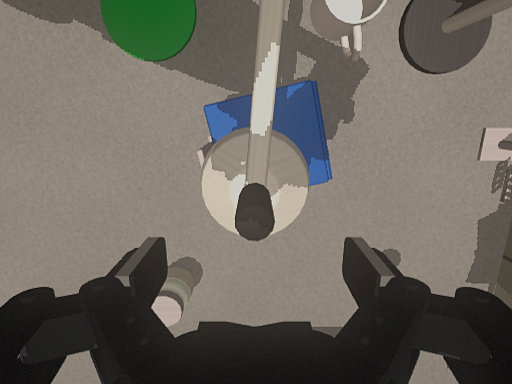

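The knob is at (508.5,-188.3), seen at wrist (254,215). The canister is yawed about +13° and the hasp shows at (203,155) on its -x side. Now grip the knob, drag it most of the way, and re-measure the trivet with the wrist camera.

```bash
python3 - <<'E'
from h import *
import pickle
K=np.array([508.5,-188.3])
bot.move_to([*K,300],down(np.pi/2))
bot.servo_line([*K,267],speed=80)
bot.move_gripper(10,40);s=bot.read_state();print(s["grip_width"],s["grip_force"],s["ee_pos"])
T=np.array([647,246]);M=K+(T-K)*.72
for a in (.24,.48,.72):
    bot.servo_line([*(K+(T-K)*a),267],speed=110);s=bot.read_state();print(s["ft_force"].round(1),s["ee_pos"].round(1),s["grip_width"])
c=snap("wrist");pickle.dump(c,open("w2.pkl","wb"));P=pts(c);hsv=cv2.cvtColor(c["image"],cv2.COLOR_BGR2HSV)
m=(cv2.inRange(hsv,(5,70,60),(20,200,255))>0)&(P[...,2]<30)
k,L,st,ce=cv2.connectedComponentsWithStats(m.astype(np.uint8))
for i in range(1,k):
    if st[i,4]>300:
        cnt=cv2.findContours((L==i).astype(np.uint8),0,1)[0][0][:,0]
        Q=np.array([ray(c,u,v,10)[:2] for u,v in cnt]);print(ce[i],st[i],cv2.minEnclosingCircle(Q.astype(np.float32)),cv2.fitEllipse(Q.astype(np.float32)),np.nanmedian(P[L==i],0))
cv2.imwrite("pics/w2.png",c["image"]);print(bot.read_state()["clock"])
E
```

```text
25.389219814801713 39.07928645610809 [ 508.55981728 -188.31542553  267.27780116]
[1.3 3.5 5.3] [542.1 -82.6 267.3] 25.147796360028295
[1.1 1.6 5.8] [575.1  21.2 267.3] 24.944054626518092
[1.  1.5 4.9] [608.2 125.4 267.3] 25.130135904467945
[286.14149023  62.52269951] [ 232    4  109  117 9824] ((645.8628540039062, 246.19873046875), 65.10237884521484) ((646.0227661132812, 246.21522521972656), (128.4962615966797, 128.79391479492188), 164.02076721191406) [645.90814818 249.26665101  10.7164273 ]
[408.02449849  90.44008521] [ 366   47   85   87 5633] ((796.4954833984375, 215.59873962402344), 51.54066848754883) ((796.7234497070312, 215.85348510742188), (99.48177337646484, 101.80435943603516), 97.39939880371094) [797.48130051 218.17646733   8.51012879]
5.9583
```

View pics/w2.png

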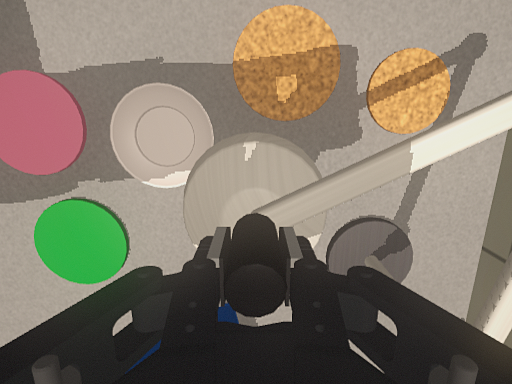

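The trivet (wrist (286,62)) is centred at (646.0,246.2). Finish the drag, release, verify, and then look at the canister.

```bash
python3 - <<'E'
from h import *
import pickle
bot.servo_line([646,246.2,267],speed=100);bot.dwell(.2)
bot.move_gripper(70);print(bot.read_state()["ee_pos"])
bot.servo_line([646,246.2,335],speed=150)
c=snap("wrist");P=pts(c)
m=(P[...,2]>283)&(P[...,2]<296)&(abs(P[...,1]-246)<40)&(abs(P[...,0]-646)<40)
L=m.astype(np.uint8);k,L,st,ce=cv2.connectedComponentsWithStats(L);i=1+np.argmax(st[1:,4]);print("knob",st[i],ray(c,*ce[i],290))
bot.move_to([505,-160,300],down(np.pi/2))
c=snap("wrist");pickle.dump(c,open("w3.pkl","wb"));P=pts(c);hsv=cv2.cvtColor(c["image"],cv2.COLOR_BGR2HSV)
b=(cv2.inRange(hsv,(105,100,30),(130,255,255))>0)
for lo,hi in [(100,109),(136,148)]:
    q=P[b&(P[...,2]>lo)&(P[...,2]<hi)];print(lo,len(q),cv2.minAreaRect(q[:,:2].astype(np.float32)),np.median(q,0))
q=P[(~b)&(P[...,2]>115)&(P[...,2]<160)&(abs(P[...,0]-460)<60)&(abs(P[...,1]+170)<70)]
print(len(q),np.median(q,0),cv2.minAreaRect(q[:,:2].astype(np.float32)) if len(q)>3 else 0,q.min(0),q.max(0))
cv2.imwrite("pics/w3.png",c["image"]);print(bot.read_state()["clock"])
E
```

```text
[645.97502045 246.19268178 266.83980464]
knob [ 234  203   42   42 1331] [645.30729806 246.79643499 290.        ]
100 12627 ((527.201416015625, -159.8218994140625), (134.9390106201172, 122.45320129394531), 12.96049976348877) [ 528.95003488 -153.48776234  105.63051362]
136 307 ((474.1283264160156, -172.8697967529297), (13.87098503112793, 22.52141761779785), 14.694610595703125) [ 474.59580999 -171.41232077  143.21606746]
518 [ 454.9108971  -175.13021728  148.46474314] ((458.8719482421875, -175.90640258789062), (18.903512954711914, 33.87792205810547), 14.612468719482422) [ 447.04227102 -193.77631041  115.03532256] [ 470.5472488  -160.47619686  154.45425022]
10.375
```

View pics/w3.png

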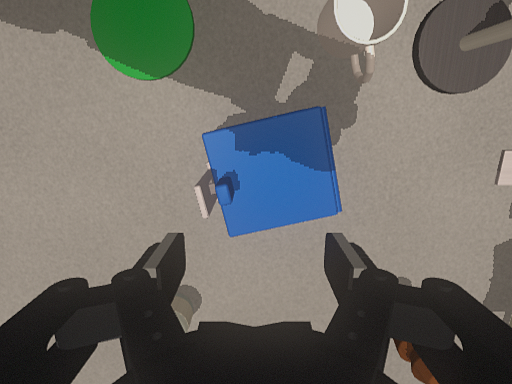

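The knob reads (645.3,246.8), so the lamp is centred. The picture shows the fin at (225,187) and the hasp plate at (205,195). That puts the canister centre at about (524.7,-161) with yaw 0.23. Next, grip the hasp plate across its width and swing it down.

```bash
cat >> h.py <<'E'
C=np.array([524.7,-161.2]);Y=0.23;ux=np.array([np.cos(Y),np.sin(Y)])
def at(a,z): return [*(C+a*ux),z]
QA=down(Y+np.pi)
E
python3 - <<'E'
from h import *
import pickle
c=pickle.load(open("w3.pkl","rb"));print("jar",ray(c,185,300,90))
for y in (Y,Y+np.pi): print(bot.ik(at(-73,175),down(y)),bot.ik(at(-141,29),down(y)),bot.ik(at(101,212),down(y)))
E
```

```text
jar [ 414.56576799 -330.32428966   90.        ]
[-4.48821727e-01  2.40952516e-01  1.78210408e+00 -4.44089210e-16
  1.11853606e+00  8.91974600e-01] [-5.47532041e-01  3.89246288e-01  2.01539000e+00 -4.44089210e-16
  7.36956360e-01  7.93264285e-01] [-2.75624216e-01  5.27462635e-01  1.29239853e+00 -4.44089210e-16
  1.32173149e+00  1.06517211e+00]
[-0.44882173  0.24095252  1.78210408  0.          1.11853606 -2.24961805] [-0.54753204  0.38924629  2.01539     0.          0.73695636 -2.34832837] [-0.27562422  0.52746264  1.29239853  0.          1.32173149 -2.07642054]
```

```bash
python3 - <<'E'
from h import *
bot.move_gripper(60)
bot.move_to(at(-73,180),QA)
print(bot.servo_line(at(-73,136),speed=80,until_force=15))
bot.move_gripper(20,30);s=bot.read_state();print(s["grip_width"],s["ft_force"].round(1),s["ee_pos"].round(1),s["clock"])
for t in np.linspace(0,2.05,13)[1:]:
    bot.servo_line(at(-73-75*np.sin(t),60+76*np.cos(t)),speed=90)
    s=bot.read_state();print(round(t,2),s["ft_force"].round(1),round(s["grip_width"],1))
    if np.linalg.norm(s["ft_force"])>50: break
print(s["clock"],s["ee_pos"])
E
```

```text
False
33.3267749042774 [-3.8  6.   6.4] [ 453.7 -177.4  136.6] 13.325
0.17 [-2.5  6.3  4.1] 33.6
0.34 [-2.3  5.2  3. ] 33.6
0.51 [-1.9  6.7  4.2] 33.6
0.68 [-3.9  6.5  2.2] 33.4
0.85 [-2.1  7.8  0.3] 33.8
1.02 [-2.9  7.9  0.7] 33.4
1.2 [-2.9  7.1  0.8] 33.8
1.37 [-2.7  7.5  0.7] 33.3
1.54 [-3.5  7.5 -0.2] 33.5
1.71 [-4.3  6.7  0.8] 33.1
1.88 [-4.8  6.7  0.2] 33.4
2.05 [-4.3  6.8 -0.1] 33.3
16.825 [ 388.45971724 -192.30872891   24.63633466]
```

```bash
python3 - <<'E'
from h import *
bot.move_gripper(60);bot.servo_line(at(-135,110),speed=150)
bot.move_to(at(-70,250),QA)
c=snap("wrist");P=pts(c);q=P.reshape(-1,3);q=q[~np.isnan(q[:,0])]
r=np.column_stack([(q[:,:2]-C)@ux,(q[:,:2]-C)@[-ux[1],ux[0]],q[:,2]])
for lo in range(-170,-70,10):
    k=r[(r[:,0]>lo)&(r[:,0]<lo+10)&(abs(r[:,1])<13)];print(lo,len(k),np.median(k[:,2]).round(1) if len(k) else 0)
cv2.imwrite("pics/w4.png",c["image"])
bot.move_to(at(-52,180),QA)
print(bot.servo_line(at(-52,133),speed=80,until_force=15))
bot.move_gripper(10,50);s=bot.read_state();print(s["grip_width"],s["ft_force"].round(1),s["ee_pos"].round(1),s["clock"])
E
```

```text
-170 161 0.9
-160 222 34.8
-150 215 38.2
-140 237 41.9
-130 201 44.8
-120 196 1.9
-110 212 1.4
-100 1324 327.1
-90 6571 315.3
-80 345 103.1
False
20.98715086869475 [-3.6  6.2  6.6] [ 474.1 -172.6  133.5] 20.1917
```

View pics/w4.png

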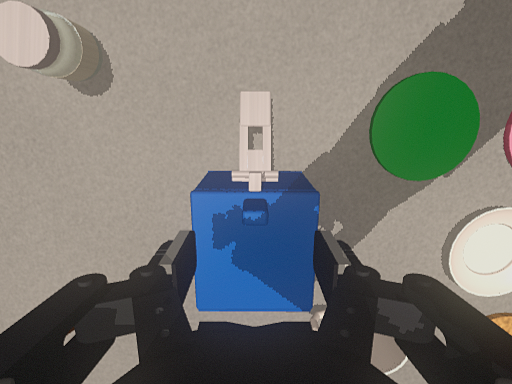

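The hasp (255,130) is past level at about 1.9 rad and the fin is gripped (width 21). Now lift the lid.

```bash
python3 - <<'E'
from h import *
for t in np.linspace(0,1.62,12)[1:]:
    bot.servo_line(at(65-117*np.cos(t)+38*np.sin(t),95+117*np.sin(t)+38*np.cos(t)),speed=90)
    s=bot.read_state();print(round(t,2),s["ft_force"].round(1),round(s["grip_width"],1))
    if np.linalg.norm(s["ft_force"])>60 or s["grip_width"]<18: break
print(s["clock"],s["ee_pos"])
E
```

```text
0.15 [-3.2  4.   2.8] 21.1
0.29 [-3.1  5.3  1.7] 21.3
0.44 [-3.1  4.6  2.3] 21.0
0.59 [-1.9  4.8  1.6] 20.9
0.74 [-3.3  4.9  0.6] 20.6
0.88 [-2.6  4.2 -0.1] 21.1
1.03 [-2.5  3.6  0.8] 21.0
1.18 [-2.1  3.8  1.5] 21.2
1.33 [-1.5  5.   2.6] 20.8
1.47 [-1.6  3.5  4.5] 21.1
1.62 [0.7 3.4 5.4] 20.6
24.0417 [ 630.76440856 -136.59785549  210.52910095]
```

```bash
python3 - <<'E'
from h import *
bot.move_gripper(45);p=bot.read_state()["ee_pos"]
bot.servo_line([p[0],p[1],330],speed=150)
bot.move_to([430,0,330],down(np.pi/2))
c=snap("scene");P=pts(c);hsv=cv2.cvtColor(c["image"],cv2.COLOR_BGR2HSV)
w=snap("side")
for n,c in (("scene",c),("side",w)):
    P=pts(c);hsv=cv2.cvtColor(c["image"],cv2.COLOR_BGR2HSV)
    b=(cv2.inRange(hsv,(100,100,30),(130,255,255))>0);q=P[b&(P[...,2]>110)&(P[...,2]<260)&(abs(P[...,0]-560)<120)&(abs(P[...,1]+160)<120)]
    a=(q[:,:2]-C)@ux
    for lo in range(110,240,20):
        k=(q[:,2]>lo)&(q[:,2]<lo+20);print(n,lo,k.sum(),np.median(a[k]).round(1) if k.any() else 0)
    cv2.imwrite(f"pics/{n}_e.png",c["image"])
cv2.imwrite("pics/end.png",np.vstack([cv2.imread("pics/scene_e.png")[80:340,:400],cv2.imread("pics/side_e.png")[80:340,80:480]]))
print(bot.read_state()["clock"])
E
```

```text
scene 110 190 75.2
scene 130 204 74.6
scene 150 202 74.1
scene 170 167 73.6
scene 190 183 73.0
scene 210 304 72.6
scene 230 0 0
side 110 26 61.9
side 130 25 61.8
side 150 23 60.9
side 170 28 60.0
side 190 37 60.3
side 210 117 67.9
side 230 0 0
27.1833
```

View pics/end.png

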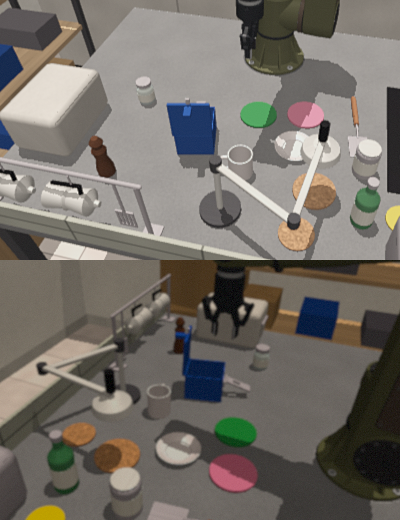

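The scene half shows the lamp head over the trivet (315,170), the lid up (190,125) and the hasp down. The lid measures about 1.545 rad, so I'll nudge it slightly past vertical from inside.

```bash
python3 - <<'E'
from h import *
bot.move_gripper(0)
bot.move_to(at(10,250),QA);bot.servo_line(at(15,200),speed=120)
hit=bot.servo_line(at(57,200),speed=40,until_force=12);s=bot.read_state();print(hit,s["ft_force"],(s["ee_pos"][:2]-C)@ux)
bot.servo_line(at(15,200),speed=120);bot.servo_line(at(10,300),speed=150)
bot.move_to([430,0,330],down(np.pi/2))
for n in("scene","side"):
    c=snap(n);P=pts(c);hsv=cv2.cvtColor(c["image"],cv2.COLOR_BGR2HSV)
    b=(cv2.inRange(hsv,(100,100,30),(130,255,255))>0);q=P[b&(P[...,2]>112)&(P[...,2]<205)&(abs(P[...,0]-560)<120)&(abs(P[...,1]+160)<120)]
    a=(q[:,:2]-C)@ux;print(n,np.pi/2+np.polyfit(q[:,2],a,1)[0],a.mean())
print(bot.read_state()["clock"])
E
```

```text
False [-0.14347422 -0.14314268  0.29772017] 56.928904074234296
scene 1.6229880673154826 79.02070584374144
side 1.6329816785854487 66.8097342687478
34.4667
```

```bash
python3 -c "
from rig import bot
bot.dwell(.3);print(bot.finish_job())"
```

```text
the job is handed in; nothing more can be done
None
```

I handed the job in at about 35 s: the lamp head hangs within about 1 mm of the trivet's centre, the hasp is down at about 1.9 rad, and the lid stands open at about 1.62 rad; the judge's verdict was not shown.

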